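# Show the cream jar to the phone in the filming rig's mirror

## Robot

A 6-joint arm with a two-finger parallel gripper is mounted at the origin on the work surface. World frame = base frame: x ahead of the robot, y to its left, z up, the work surface at z = 0. Lengths are in mm, angles in rad, forces in N, time in s.
With the tool pointing down it reaches from about 375 to 925 mm from the base axis. Payload 5.7 kg.
Tool frame: the origin (TCP) lies on the centre line of the jaws, within the pads' length; the fingertips stand 25 mm ahead of it and the grasp point (between the pads) lies 6 mm ahead of it; z points along the fingers, y is the line along which they close (so a half turn about z gives the same grasp; the last joint's range is limited). The gripper opens to 88 mm and grips with 3 to 60 N. Pads are 20 mm wide; open, the fingers measure 115 mm over their backs; the gripper's body (75 mm by 178 mm) begins 61 mm behind the grasp point.
Start: joints at [-1.439, 0.359, 1.51, -0, 1.272, -0.115], TCP at [146.568, -581.793, 247.623] pointing down, gripper open.
Joint ranges: [-2.97, 2.97], [-1.01, 2.36], [0.21, 2.38], [-0.96, 4.11], [0.2, 2.71], [-2.98, 2.98]. Speed limits (rad/s): [2.39, 2.39, 3.14, 3.14, 3.14, 3.14].

## Interface

Orientations are given as a unit quaternion [w, x, y, z].
In Python, from station import arm gives the robot as it stands.
- The arm moves only by the tool drive_effector, called after "Request:" as a command line: name --argument value ..., lists and objects as JSON in quotes. Schema: {"type":"object","properties":{"motion":{"type":"array","items":{"type":"object","properties":{"sx":{"type":"number"},"sy":{"type":"number"},"sz":{"type":"number"},"twist":{"type":"number"},"aperture":{"type":"number"}},"additionalProperties":false,"required":["aperture"]},"minItems":1,"maxItems":20},"grip_force":{"type":"number"},"only":{"type":"string"},"quiet":{"type":"boolean"},"lines":{"type":"string"}},"required":["motion"],"additionalProperties":false}. motion is a list of rows, 1 to 20 of them, each an object with the fields sx, sy, sz (the shift in mm), twist (a turn about the tool's z in rad), aperture (the opening from 0.0 (shut) to 1.0 (fully open)); a field left out counts as zero (the opening has to be given); each row shifts and turns the commanded pose from where the row before left it, along the tool's axes as they then stand; what a row does not reach is not made up. A row lasts 1/10 s, in which the tool goes at most 50 mm and 0.15 rad, less where a joint would pass 70% of its speed; a pose out of reach is approached as far as the arm can. The fingers move at their own pace and stop on an object; grip_force is the grip in N (left out, the last holds). Time passes only in rows, so rows that do not move let the fingers close. The tool returns the time, the measured TCP pose, the force, the opening and the grip force at its end. only (a regular expression) keeps the lines of the reply that match it, lines (a string "A,B") keeps lines A to B, and quiet returns only ok. Input that does not fit is refused with a message, and nothing moves.
- arm.sense(): the state, without advancing time (a new reading comes with each control period).
- arm.grab_frame(name): name is "scene" or "side" or "wrist"; returns a dict with "img" (384x512x3 uint8, red, green, blue), "mtx" (3x3 intrinsics, pixels), "k1" (the pictures are not rectified: a ray, as slopes to the right and down, at radius r is drawn at 1 + k1 r^2 times it, then the intrinsics apply), "extrinsics" (4x4, takes a point from world to camera coordinates). Camera axes: x right, y up, looking along -z (the intrinsics and any distortion apply to the point x, -y, -z); pixel columns grow to the right and rows downward; lengths in mm; the calibration is good to about 2 mm. A picture is of the moment at which its call begins. There is no depth.
- arm.close_job(): hands the job in; it is judged then, once.
The state is a dict: "t": time; "joints": joint angles; "joint_velocities": joint speeds; "effort": joint torques, N m; "tcp_pos": TCP position; "tool_rot": TCP orientation; "contact_force": force on the tool from outside, world axes, zero at the start; "torque": the same for the moment, N m; "opening": opening from 0.0 (shut) to 1.0 (fully open); "grip_force": force on a finger pad.
Only numpy, scipy, OpenCV 4.12 (cv2) and the standard library are available. Lean on these libraries where they do the work, as an engineer would, in place of code of your own. Each camera call takes 0.05 s, during which the arm holds its last target. There are 200 camera calls.

## Task

Stand the small cream jar upright on the round cork coaster, wholly on it, and let go of it. Then turn the filming rig's upright mirror about its post (it has a grip on its top edge) until the phone on the rig, which looks at the mirror, sees the jar in the middle of the glass. The mirror springs back when let go, so finish while the fingers are still holding it steady at that angle; leave the other things on the table where they are.

Things in the scene. Friction and masses are not known exactly. Their poses are not given: they have to be found in the camera images.
- jar: Loose cream jar, the marker to be seen: squat clear glass cylinder with a paper label all round and a metal lid, diameter 54 mm, height 62 mm, about 0.11 kg (varies). Origin: centre of its underside, z up. It starts right of the robot.
- jar_label (a point): Point on the jar's axis at label height, 28 mm above its underside.
- coaster: Fixed round cork coaster on the table, diameter 100 mm, 6 mm thick. Origin: centre of its underside.
- rig: Filming rig, fixed to the table: a dark steel foot, disc 90 mm across and 14 mm high, and an arm with a phone. Origin: centre of the foot's underside, x towards the phone. The vertical swivel axis of the mirror goes through it, and the mirror's reflecting face contains that axis.
- mirror_grip (a point): Grip of the mirror: an upright black fin on the middle of the mirror's top edge, 12 mm thick (along this frame's x), 40 mm long (along y), free from 168 to 209 mm above the table. The point lies on the swivel axis, 190 mm above the table, and turns with the mirror: x is where the glass faces, z up.
- mirror: Mirror with black frame and grip, 118 mm wide, 48 to 168 mm above the table. Origin on the swivel axis at table height; x is the direction the glass faces, z up. At rest on its stop it faces 1.5 rad clockwise (from above) of the rig's x axis; it turns anticlockwise from there, up to 1.4 rad. A light spring drives it back: 0.06 N m per rad times (turn + 0.4 rad).
- lens (a point): Centre of the phone's camera lens, on the phone's face towards the mirror, 140 mm above the table and 260 mm from the swivel axis. The phone (74 x 9 x 146 mm, upright, top at 220 mm) is fixed to the rig by a low arm along the rig's x axis and looks straight at the swivel axis.
- sight (a point): Not a solid thing: the phone's horizontal line of sight after reflection in the middle of the glass, kept up to date as the mirror turns. Origin on the swivel axis 100 mm above the table, x points along the reflected line (angle out equals angle in), z up. The jar is in the middle of the glass when its axis lies on this line, on the +x side.
- dropper: Bystander: loose small amber bottle with black cap, diameter 34 mm, height 75 mm. Origin: centre of its underside.
- soap: Bystander: loose tall clear soap bottle with white cap, diameter 76 mm, height 210 mm. Origin: centre of its underside.
- bowl: Bystander: loose glass bowl, diameter 150 mm, height 80 mm. Origin: centre of its underside.

How it is judged (in metres and radians):
On the way:
1. the jar stands upright and released on the coaster (horizontal distance between jar and coaster below 0.024 m and z of jar in the frame of coaster between 0.003 and 0.01 m and angle between jar's own z axis and vertical below 0.1 rad and contact force between the fingers and jar below 0.1 N and linear speed of jar below 0.02 m/s), for 0.3 s.
At the end, for the whole second after the job is handed in: Jar released and upright (0.1 rad) on the coaster, within 24 mm of its centre; the phone's line of sight, reflected in the middle of the glass, passes within 18 mm of the jar's axis; the fingers hold the mirror (over 0.3 N), and it is still (under 0.05 rad/s) (all of step 1 and y of jar_label in the frame of sight between -0.018 and 0.018 m and x of jar_label in the frame of sight above 0.05 m and contact force between the fingers and mirror above 0.3 N and angular speed of mirror below 0.05 rad/s); the arm keeps its last pose, push and grip.
It fails at once if the amber bottle is moved over 20 mm (distance of dropper from where it was at the start of the episode above 0.02 m).
It fails at once if the soap bottle is moved over 20 mm (distance of soap from where it was at the start of the episode above 0.02 m).
It fails at once if the bowl is moved over 20 mm (distance of bowl from where it was at the start of the episode above 0.02 m).
It also fails if it takes over 54 s, if anything falls off the work surface, if the arm or the gripper's body presses on something with over 40 N, if the wrist force passes 120 N, or if a joint passes its speed limit or range.

## Working session

There is one attempt and no reset: what is moved stays moved. The work goes in short steps, Python scripts to look and compute and a tool call to move; the robot and the scene stay as the last step left them, time stands still between calls to the robot, and variables do not carry over. Pictures are saved under pics/ and viewed, at most 10 in all, crops included, and the job is handed in when it is done.

```bash
ls; mkdir -p pics
```

Create h.py:
```python
import numpy as np, cv2
from station import arm
def grab(n,f):
    d=arm.grab_frame(n); np.savez(f'pics/{f}.npz',**{k:d[k] for k in('img','mtx','k1','extrinsics')})
    cv2.imwrite(f'pics/{f}.png',d['img'][:,:,::-1]); return d
def load(f): return dict(np.load(f'pics/{f}.npz'))
def ray(d,u,v):
    K=d['mtx']; k=float(d['k1']); p=cv2.undistortPoints(np.array([[[u,v]]],float),K,np.array([k,0,0,0,0.]))[0,0]
    E=d['extrinsics']; R=E[:3,:3]; o=-R.T@E[:3,3]; r=R.T@np.array([p[0],-p[1],-1]); return o,r/np.linalg.norm(r)
def atz(d,u,v,z):
    o,r=ray(d,u,v); return o+r*(z-o[2])/r[2]
def proj(d,P):
    E=d['extrinsics']; c=E[:3,:3]@np.array(P,float)+E[:3,3]; x,y=c[0]/-c[2],-c[1]/-c[2]
    f=1+float(d['k1'])*(x*x+y*y); K=d['mtx']; return K[0,0]*x*f+K[0,2],K[1,1]*y*f+K[1,2]
```

Run:
```python
from h import *
a=grab('scene','s0');b=grab('side','d0')
for d in(a,b): print(ray(d,256,192),d['k1'])
s=arm.sense();print(s['t'],s['tcp_pos'],s['tool_rot'])
```

```text
pics
station.py
(array([1359.13920654,   75.68930166, 1173.38525209]), array([-0.61398518, -0.0148214 , -0.78917839])) 0.017384006686562824
(array([ 455.5587603 , -813.99717455,  903.63831942]), array([ 0.07462115,  0.73835149, -0.67027514])) -0.058632458079099614
0.1 [ 146.495513   -581.24482367  246.8947933 ] [-8.30487691e-04  9.92393756e-01  1.23101352e-01 -1.55771853e-06]
```

```bash
python3 -c "
import cv2
for f in('s0','d0'): cv2.imwrite(f'pics/{f}b.png',cv2.resize(cv2.imread(f'pics/{f}.png'),(800,600),interpolation=cv2.INTER_CUBIC))"
```

```text
(no output)
```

View pics/s0b.png

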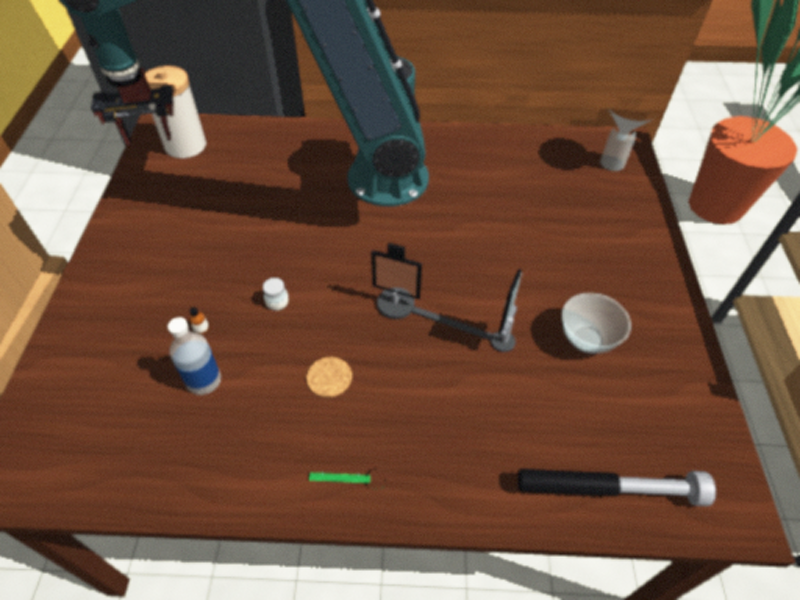

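View pics/d0b.png

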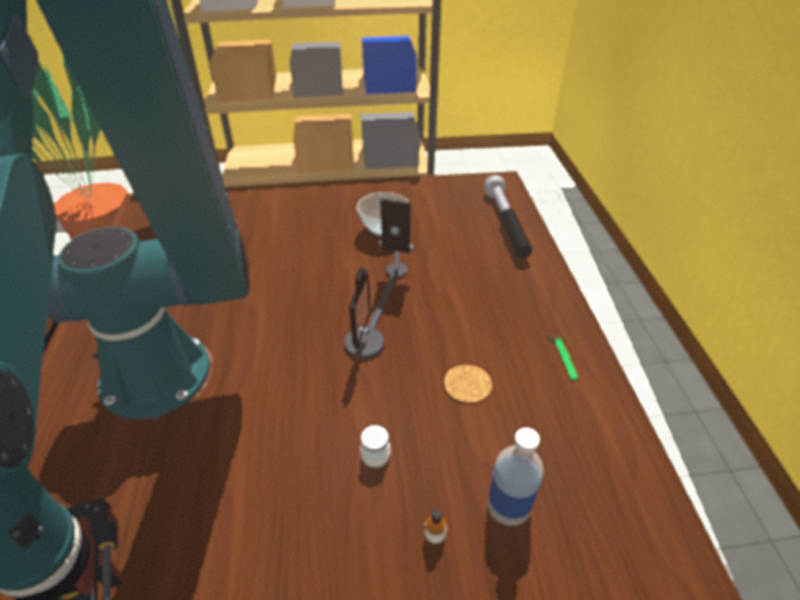

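The scene view (800×600 pixels) shows the jar lid at (274,286), coaster at (329,377), rig foot at (396,304), fin at (397,251) and phone base at (503,341). In the side view the lid is at (375,436), coaster at (468,384), foot at (364,342) and fin at (361,276). Next I refine these and compare the two cameras.

Create m.py:
```python
from h import *
S=load('s0');D=load('d0');k=.64
def tri(a,b):
    o1,r1=ray(S,*a);o2,r2=ray(D,*b);t=np.linalg.lstsq(np.c_[r1,-r2],o2-o1,rcond=None)[0]
    p,q=o1+t[0]*r1,o2+t[1]*r2; return (p+q)/2,np.linalg.norm(p-q)
P={'lid':((274,286),(375,434),62),'coaster':((329,377),(468,384),6),'foot':((396,304),(364,342),14),'fin':((397,251),(361,276),200),'phfoot':((503,341),(397,270),8),'phtop':((519,271),(396,200),220),'dropper':((195,312),(436,517),75),'soap':((179,326),(527,437),210),'bowl':((595,324),(383,215),40)}
for n,(a,b,z) in P.items():
    a=np.array(a)*k;b=np.array(b)*k
    p,e=tri(a,b);print(n,atz(S,*a,z).round(),atz(D,*b,z).round(),p.round(),round(e,1))
for n,d in(('s',S),('d',D)):
    h=cv2.cvtColor(d['img'],cv2.COLOR_RGB2HSV)
    m=cv2.inRange(h,(8,60,150),(28,255,255))
    c=np.array(proj(d,atz(S,329*k,377*k,6)))
    N,l,st,ce=cv2.connectedComponentsWithStats(m)
    i=np.argmin(np.linalg.norm(ce[1:]-c,axis=1))+1
    print(n,'coaster',st[i],atz(d,*ce[i],6).round(1))
```

```bash
python3 m.py
```

Run:
```python
import cv2,numpy as np
a=cv2.imread('pics/s0.png')[140:260,150:350];b=cv2.imread('pics/d0.png')[115:310,205:325]
a=cv2.resize(a,None,fx=2.6,fy=2.6,interpolation=2);b=cv2.resize(b,None,fx=2.2,fy=2.2,interpolation=2)
c=np.zeros((600,800,3),np.uint8);c[:a.shape[0],:a.shape[1]]=a;c[:b.shape[0],530:530+b.shape[1]]=b
cv2.imwrite('pics/crop.png',c)
```

```text
lid [ 467. -243.   62.] [ 467. -243.   62.] [ 467. -243.   62.] 0.1
coaster [674. -95.   6.] [ 670. -102.    6.] [671. -96.  -1.] 2.1
foot [470.  45.  14.] [460.  35.  14.] [460.  45.   3.] 1.5
fin [468.  46. 200.] [463.  42. 200.] [463.  46. 196.] 1.6
phfoot [561. 296.   8.] [560. 290.   8.] [559. 296.   4.] 2.3
phtop [530. 300. 220.] [559. 290. 220.] [551. 291. 230.] 22.3
dropper [ 561. -403.   75.] [ 551. -417.   75.] [ 552. -410.   62.] 2.6
soap [ 694. -367.  210.] [ 690. -373.  210.] [ 691. -370.  205.] 1.5
bowl [526. 504.  40.] [541. 504.  40.] [537. 497.  49.] 9.2
s coaster [196 228  30  26 609] [671.9 -95.4   6. ]
d coaster [284 233  32  25 631] [670.1 -98.2   6. ]
```

View pics/crop.png

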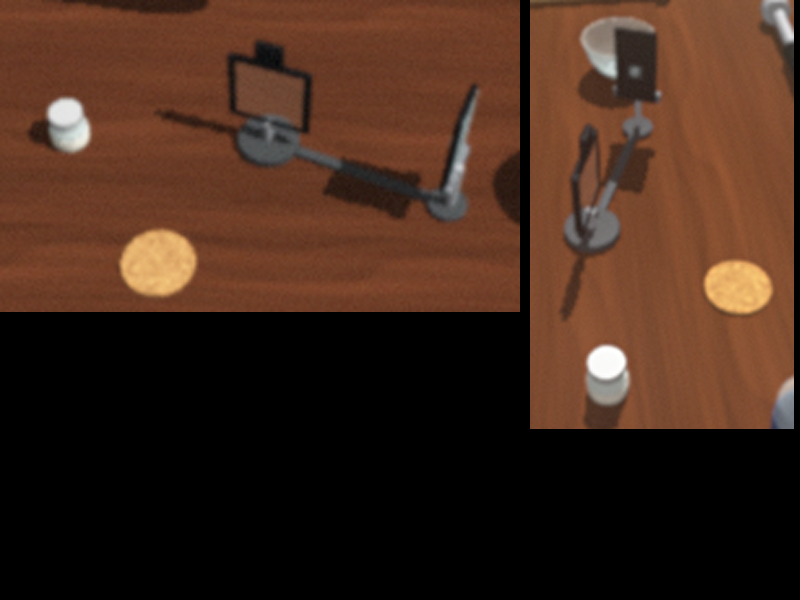

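Both cameras put the jar at (467,-243), exactly agreeing, and the coaster near (671,-97). I'll move above the jar.

Request:
drive_effector --motion '[{"sx":39,"sy":-25,"sz":9,"aperture":1},{"sx":39,"sy":-25,"sz":9,"aperture":1},{"sx":39,"sy":-25,"sz":9,"aperture":1},{"sx":39,"sy":-25,"sz":9,"aperture":1},{"sx":39,"sy":-25,"sz":9,"aperture":1},{"sx":39,"sy":-25,"sz":9,"aperture":1},{"sx":39,"sy":-25,"sz":9,"aperture":1},{"sx":39,"sy":-25,"sz":9,"aperture":1},{"sx":39,"sy":-25,"sz":9,"aperture":1},{"sx":42,"sy":-24,"sz":9,"aperture":1},{"aperture":1},{"aperture":1}]' --grip_force 15

```text
t: 1.3
tcp_pos: [467.0, -243.2, 157.1]
tool_rot: [-0.0, 0.992, 0.125, -0.001]
contact_force: [-1.0, 0.1, -0.7]
opening: 1.0
grip_force: 0.0
```

Create rig.py:
```python
from h import *
from scipy.optimize import least_squares
S=load('s0');D=load('d0')
# (cam, pixel, kind)
obs=[(S,(268/2.6+150,137/2.6+140),'foot'),(D,((592-530)/2.2+205,228/2.2+115),'foot'),
(D,((635-530)/2.2+205,71/2.2+115),'lens'),(S,(268/2.6+150,55/2.6+140),'fin'),(D,((589-530)/2.2+205,139/2.2+115),'fin'),
(S,(229/2.6+150,54/2.6+140),'tA'),(S,(311/2.6+150,73/2.6+140),'tB')]
def f(p,full=False):
    x,y,a=p; c,s=np.cos(a),np.sin(a); m=a-1.5; n=np.array([-np.sin(m),np.cos(m)])
    T={'foot':(x,y,14),'lens':(x+260*c,y+260*s,140),'fin':(x,y,188),'tA':(*(np.array([x,y])-59*n),168),'tB':(*(np.array([x,y])+59*n),168)}
    r=[np.array(proj(d,T[k]))-uv for d,uv,k in obs]
    return np.ravel(r)
q=least_squares(f,[465,43,1.2],loss='soft_l1')
print(q.x,np.round(f(q.x).reshape(-1,2),1).tolist())
x,y,a=q.x; s=np.arctan2(-96.8-y,671-x); print('sight',s,'mirror',(a+s)/2,'rest',a-1.5)
```

```bash
python3 rig.py; python3 -c "
from h import *
d=grab('wrist','w1');print(proj(d,(467,-243,62)),arm.sense()['tcp_pos'])"
```

```text
[460.55371275  43.00032653   1.19980563] [[-0.0, -0.1], [-0.1, -1.5], [-0.0, -0.5], [0.3, 0.2], [-1.3, 1.2], [-0.7, 0.2], [-0.1, 1.6]]
sight -0.5863651802334003 mirror 0.3067202238048416 rest -0.30019437215691647
(np.float64(258.7846074377021), np.float64(202.84309786960785)) [ 466.45968147 -244.20280095  157.40106497]
```

View pics/w1.png

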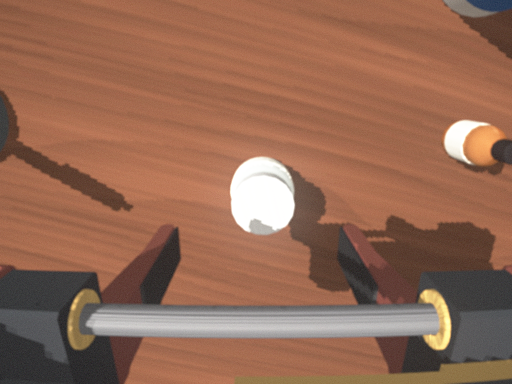

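The lid is at (263,203) in the wrist view and I predicted (259,203), about 3 mm along tool +y. I correct by 2 mm, descend, grip and lift.

Request:
drive_effector --motion '[{"sy":2,"sz":25,"aperture":1},{"sz":25,"aperture":1},{"sz":25,"aperture":1},{"sz":22,"aperture":1},{"sz":20,"aperture":1},{"aperture":1},{"aperture":0},{"aperture":0},{"aperture":0},{"aperture":0},{"aperture":0},{"aperture":0},{"aperture":0},{"aperture":0}]' --grip_force 15

```text
t: 2.75
tcp_pos: [467.7, -246.4, 41.3]
tool_rot: [0.0, 0.992, 0.123, 0.0]
contact_force: [-1.0, 0.1, 6.6]
opening: 0.606
grip_force: 15.0
```

Request:
drive_effector --motion '[{"sz":-20,"aperture":0},{"sz":-20,"aperture":0},{"sz":-10,"aperture":0},{"sx":30,"sy":-12,"aperture":0},{"sx":34,"sy":-13.5,"aperture":0},{"sx":34,"sy":-13.5,"aperture":0},{"sx":34,"sy":-14,"aperture":0},{"sx":34,"sy":-14,"aperture":0},{"sx":34,"sy":-14,"aperture":0},{"sx":34,"sy":-13.5,"aperture":0},{"aperture":0},{"aperture":0}]'

```text
t: 3.95
tcp_pos: [670.9, -96.7, 89.9]
tool_rot: [-0.0, 0.992, 0.124, -0.001]
contact_force: [-0.4, -0.4, -0.7]
opening: 0.604
grip_force: 15.0
```

Run:
```python
from h import *
S=grab('scene','s2');D=grab('side','d2');W=grab('wrist','w2');s=arm.sense();print(s['tcp_pos'],s['grip_force'])
a=S['img'][190:270,160:260];b=D['img'][180:280,240:360]
c=np.zeros((420,800,3),np.uint8);c[:320,:400]=cv2.resize(a,None,fx=4,fy=4,interpolation=2);c[:320,400:784]=cv2.resize(b,None,fx=3.2,fy=3.2,interpolation=2)
cv2.imwrite('pics/c2.png',c[:,:,::-1])
p=s['tcp_pos'].copy() if hasattr(s['tcp_pos'],'copy') else s['tcp_pos']
print(proj(W,(671,-97,6)),proj(W,(p[0],p[1],p[2]+21)))
cv2.imwrite('pics/w2c.png',np.hstack([W['img']])[:,:,::-1])
```

```text
[669.65226266 -98.05117753  90.20481498] 14.999751251307316
(np.float64(258.5262233720673), np.float64(205.99526283703125)) (np.float64(260.14487924961304), np.float64(295.31899852163576))
```

View pics/w2c.png

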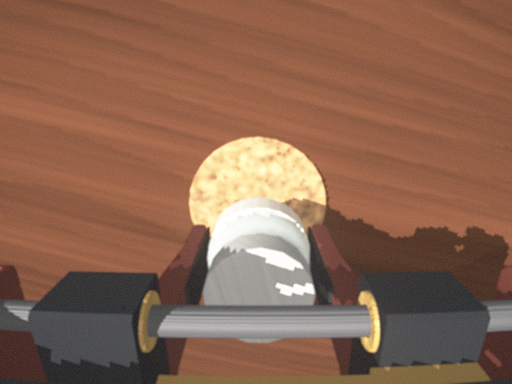

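View pics/c2.png

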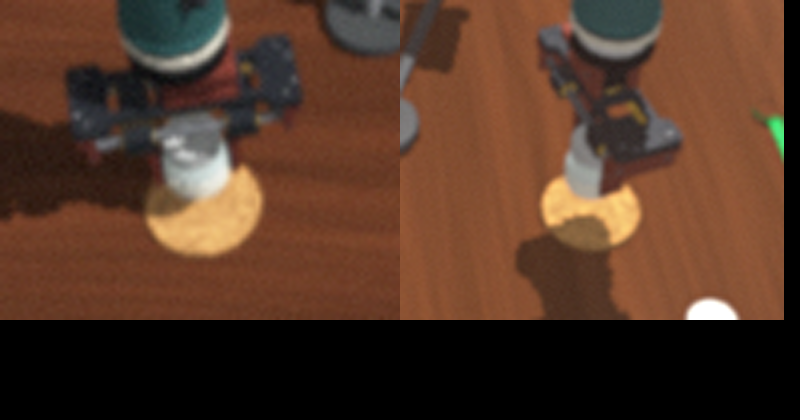

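The coaster centre is at (258,206) in the wrist view, exactly as predicted, and the lid is at (261,290), so it is centred within about 4 mm. I lower it, release, retract, and turn towards the fin's orientation.

Request:
drive_effector --motion '[{"sz":15,"aperture":0},{"sz":15,"aperture":0},{"sz":8,"aperture":0},{"sz":4.5,"aperture":0},{"aperture":0},{"aperture":0},{"aperture":0.7},{"aperture":1},{"aperture":1},{"aperture":1},{"aperture":1},{"aperture":1}]'

```text
t: 5.3
tcp_pos: [671.2, -97.4, 48.2]
tool_rot: [-0.0, 0.992, 0.123, 0.0]
contact_force: [0.0, -0.6, 0.2]
opening: 0.994
grip_force: 0.0
```

Request:
drive_effector --motion '[{"sz":-15,"aperture":1},{"sz":-30,"aperture":1},{"sz":-40,"aperture":1},{"sz":-45,"aperture":1},{"sz":-45,"aperture":1},{"sz":-40,"aperture":1},{"twist":-0.14,"aperture":1},{"twist":-0.14,"aperture":1},{"twist":-0.14,"aperture":1},{"twist":-0.14,"aperture":1},{"twist":-0.14,"aperture":1},{"twist":-0.14,"aperture":1},{"twist":-0.14,"aperture":1},{"aperture":1},{"aperture":1}]'

```text
t: 6.8
tcp_pos: [671.1, -97.4, 264.0]
tool_rot: [0.0, 0.819, 0.574, 0.0]
contact_force: [0.2, -1.0, 0.3]
opening: 1.001
grip_force: 0.0
```

Run:
```python
from h import *
W=grab('wrist','w3');s=arm.sense();print(s['tcp_pos'],s['tool_rot'],s['joints'])
print(proj(W,(671,-97,6)),proj(W,(671,-97,68)))
```

```text
[671.15312282 -97.48051126 263.82418701] [2.13876093e-04 8.18673985e-01 5.74258480e-01 2.41063301e-04] [-2.46048266e-01  4.59159619e-01  1.30675228e+00  8.65070350e-05
  1.37504183e+00  1.01334984e-01]
(np.float64(257.3194413656588), np.float64(158.79925319887607)) (np.float64(257.1904458318131), np.float64(170.63062409111936))
```

View pics/w3.png

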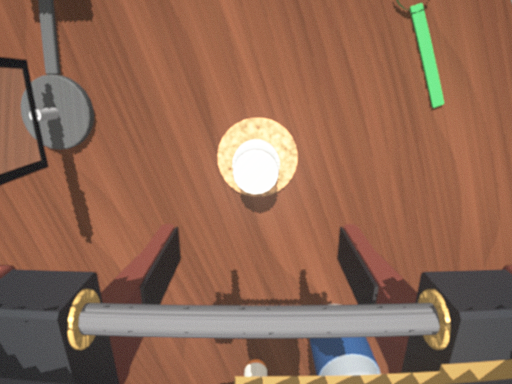

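The jar stands on the coaster, with its lid at (256,168). The foot disc, centred at (58,112), gives another fix on the rig's axis.

Run:
```python
from h import *
W=load('w3');print('jar',atz(W,256,168,68),'coaster',atz(W,257.5,157,6),'foot',atz(W,58,112,14))
```

```text
jar [670.79569923 -93.89620575  68.        ] coaster [671.98442052 -94.94765991   6.        ] foot [466.23189711  41.32217532  14.        ]
```

Request:
drive_effector --motion '[{"sx":3,"sy":-30,"twist":-0.047,"aperture":1},{"sx":3,"sy":-40,"aperture":1},{"sx":4,"sy":-40,"aperture":1},{"sx":4,"sy":-40,"aperture":1},{"sx":4,"sy":-40,"aperture":1},{"sx":4,"sy":-40,"aperture":1},{"sy":-11,"aperture":1},{"aperture":1},{"aperture":1}]'

```text
t: 7.75
tcp_pos: [449.3, -5.0, 263.9]
tool_rot: [0.001, 0.804, 0.594, 0.001]
contact_force: [1.4, 0.8, 0.2]
opening: 1.002
grip_force: 0.0
```

Run:
```python
from h import *
W=grab('wrist','w4');s=arm.sense();print(s['tcp_pos'],s['tool_rot'])
for a in (460.5,465): print(proj(W,(a,43,209)))
```

```text
[449.61288348  -5.19459833 263.71701715] [8.17940766e-04 8.04253201e-01 5.94285740e-01 7.61468149e-04]
(np.float64(251.0011363257382), np.float64(146.84790796257107))
(np.float64(258.21962831003066), np.float64(144.6373361865816))
```

View pics/w4.png

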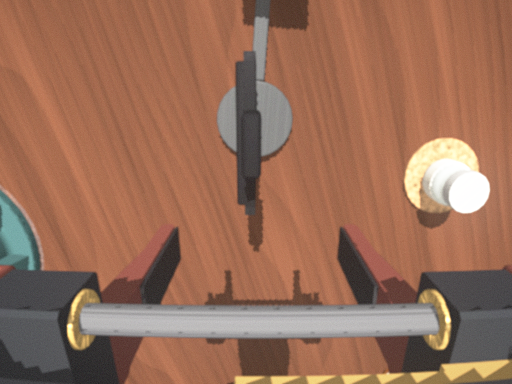

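The fin top is centred at (251,144), the foot at (255,120), and the rig arm runs up to about (263,8). The fin is aligned with the jaws.

Run:
```python
from h import *
W=load('w4');s=arm.sense();t=np.array(s['tcp_pos']);q=s['tool_rot'];a=2*np.arctan2(q[2],q[1])
for n,u,v,z in(('fin',251.5,144,209),('foot',255,120,14),('arm',262,15,14),('arm',262,15,22),('jar',467,191,68),('edgetop',249,55,168),('edgebot',247,205,168)):
    p=atz(W,u,v,z); d=p-t; print(n,p.round(1),'tool',round(d[0]*np.cos(a)+d[1]*np.sin(a),1),round(d[0]*np.sin(a)-d[1]*np.cos(a),1))
print('toolx',a,'tooly',a-np.pi/2)
# arm slope samples
g=W['img'].mean(2)
for v in (5,30,50,70): print(v,g[v,245:280].astype(int).tolist())
```

```text
fin [461.3  44.5 209. ] tool 51.0 -3.4
foot [461.2  42.   14. ] tool 48.5 -2.8
arm [502.3 148.7  14. ] tool 162.6 5.2
arm [501.7 147.2  22. ] tool 160.9 5.1
jar [666.4 -95.2  68. ] tool -22.4 233.7
edgetop [475.2  96.9 168. ] tool 105.1 -5.6
edgebot [441.4  -5.  168. ] tool -2.2 -7.9
toolx 1.2727554313178773 tooly -0.2980408954770193
5 [71, 71, 69, 71, 71, 70, 70, 66, 64, 66, 77, 77, 82, 82, 81, 82, 87, 81, 80, 80, 78, 81, 79, 77, 77, 65, 66, 66, 69, 62, 65, 67, 67, 62, 64]
30 [124, 119, 122, 123, 119, 120, 123, 116, 118, 134, 149, 153, 153, 157, 156, 156, 157, 151, 148, 156, 149, 143, 123, 96, 98, 102, 106, 110, 117, 114, 122, 121, 121, 117, 117]
50 [117, 117, 118, 120, 116, 122, 115, 114, 124, 139, 148, 150, 153, 150, 153, 154, 153, 152, 154, 147, 133, 112, 112, 118, 122, 118, 114, 109, 115, 111, 108, 109, 109, 112, 113]
70 [83, 77, 79, 81, 80, 84, 78, 82, 77, 71, 85, 120, 144, 152, 151, 150, 151, 156, 141, 129, 120, 116, 117, 123, 123, 124, 121, 119, 117, 116, 115, 116, 109, 108, 107]
```

The axis is at (461,43) and the rig yaw is 1.20. Pointing the sight at the jar needs the mirror at about +0.307, which is a turn of -0.605 in the tool. I close on the fin first.

Request:
drive_effector --motion '[{"sx":25,"sy":-3.2,"aperture":1},{"sx":25,"aperture":1},{"aperture":1},{"sz":25,"aperture":1},{"sz":25,"aperture":0.5},{"sz":15,"aperture":0.5},{"aperture":0.3},{"aperture":0},{"aperture":0},{"aperture":0},{"aperture":0},{"aperture":0},{"aperture":0},{"aperture":0},{"aperture":0}]' --grip_force 12

```text
t: 9.3
tcp_pos: [459.6, 44.1, 198.3]
tool_rot: [0.0, 0.804, 0.595, 0.0]
contact_force: [0.7, -0.3, 0.0]
opening: 0.138
grip_force: 12.0
```

Request:
drive_effector --motion '[{"twist":-0.06,"aperture":0},{"twist":-0.1,"aperture":0},{"twist":-0.1,"aperture":0},{"twist":-0.1,"aperture":0},{"twist":-0.1,"aperture":0},{"twist":-0.09,"aperture":0},{"twist":-0.055,"aperture":0},{"aperture":0},{"aperture":0},{"aperture":0}]'

```text
t: 10.3
tcp_pos: [458.5, 44.1, 198.3]
tool_rot: [-0.001, 0.591, 0.807, -0.0]
contact_force: [-3.9, 0.2, 6.2]
opening: 0.135
grip_force: 12.0
```

Run:
```python
from h import *
S=grab('scene','s5');D=grab('side','d5');W=grab('wrist','w5');s=arm.sense();q=s['tool_rot'];print(s['tcp_pos'],'y',2*np.arctan2(q[2],q[1])-np.pi/2)
print(proj(S,(670,-95,68)),proj(D,(670,-95,68)))
a=S['img'][140:260,170:340];b=D['img'][140:280,200:330]
c=np.zeros((560,800,3),np.uint8)
a=cv2.resize(a,None,fx=2.5,fy=2.5,interpolation=2);b=cv2.resize(b,None,fx=2.8,fy=2.8,interpolation=2);w=cv2.resize(W['img'],(330,248))
c[:300,:425]=a;c[:392,430:794]=b;c[305:553,:330]=w
cv2.imwrite('pics/c5.png',c[:,:,::-1])
```

```text
[458.47851921  44.11478224 198.30779763] y 0.3061857647963997
(np.float64(209.13467211990314), np.float64(230.65721817208663)) (np.float64(300.545500398767), np.float64(231.50079709722206))
```

View pics/c5.png

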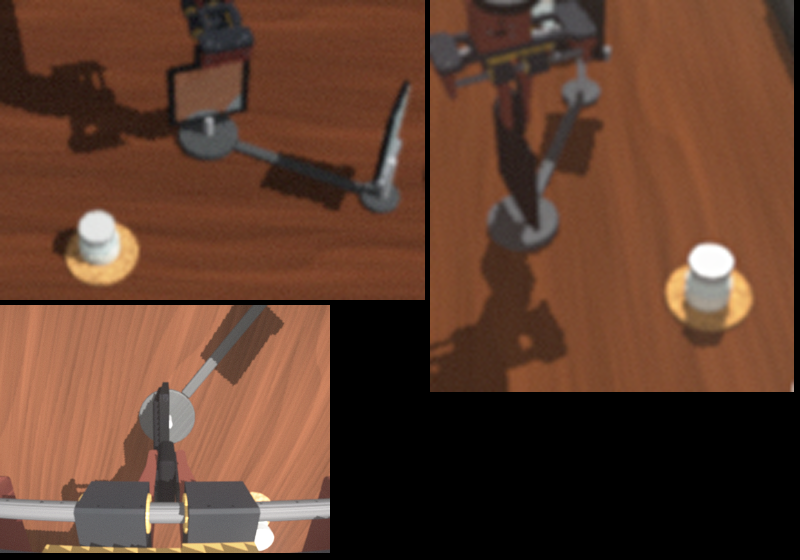

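In the final views the mirror has turned with the fingers to 0.306 rad (target 0.307). The jar is upright on the coaster within 1 px of the (670,-95) prediction in both cameras. Handing in.

Request:
drive_effector --motion '[{"aperture":0},{"aperture":0},{"aperture":0}]'

```text
t: 10.75
tcp_pos: [458.5, 44.1, 198.3]
tool_rot: [-0.001, 0.591, 0.807, -0.0]
contact_force: [-4.4, -1.0, 5.7]
opening: 0.138
grip_force: 12.0
```

```bash
python3 -c "
from station import arm
print(arm.close_job())"
```

```text
the job is handed in; nothing more can be done
None
```

I handed the job in at 10.75 s but got no verdict back: by my measurements the jar stands released on the coaster within about 4 mm of its centre, and the gripper holds the mirror at 0.306 rad (0.307 needed) with 12 N.

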